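# Fetch the relay from the blocked drawer and seat it in the tester

### The arm

A 6-joint arm with a two-finger parallel gripper is mounted at the origin on a cart in front of the work surface, level with it; the furniture and walls round the work are solid. World frame = base frame: x ahead of the robot, y to its left, z up, the work surface at z = 0. Lengths are in m, angles in rad, forces in N, time in s.
With the tool pointing down it reaches from about 0.4 to 0.825 m from the base axis. Payload 7 kg.
Tool frame: the origin (TCP) lies at the very end of the fingers, on their centre line; the grasp point (between the pads) lies arm.hold_point_z behind it (arm.hold_point_z is the distance from the TCP to the grasp point, in m); z points along the fingers, y is the line along which they close (so a half turn about z gives the same grasp; the last joint's range is limited). The gripper opens to 88 mm and grips with 3 to 60 N. Pads are 19 mm wide; open, the fingers measure 130 mm over their backs; the gripper's body (78 mm by 193 mm) begins 47 mm behind the grasp point.
Start: joints at [-0.944, 0.359, 0.012, 0, -1.224, -0.288], TCP at [0.224, -0.637, 0.227] pointing down, gripper open.
Joint ranges: [-3.07, 3.07], [-1.43, 2.12], [-1.02, 1.25], [-3.03, 1.67], [-3.05, -0], [-3.03, 3.03]. Speed limits (rad/s): [2.39, 2.39, 3.01, 3.14, 3.14, 3.14].

### API

Orientations are given as [roll, pitch, yaw] about the fixed x, y, z axes, in that order (R = Rz(yaw) Ry(pitch) Rx(roll)).
In Python, from station import arm gives the robot as it stands.
- The arm moves only by the tool inch_along, called after "Request:" as name(argument=value, ...), one argument or row to a line, values as JSON. Schema: {"type":"object","properties":{"rows":{"type":"array","items":{"type":"array","items":{"type":"number"},"minItems":5,"maxItems":5},"minItems":1,"maxItems":20},"grip_n":{"type":"number"},"only":{"type":"string"},"quiet":{"type":"boolean"},"lines":{"type":"string"}},"required":["rows"],"additionalProperties":false}. rows is a list of rows, 1 to 20 of them, each of 5 numbers: the finger opening in m, then dx, dy, dz in normalised numbers (1 is 0.75 m), then a turn about the tool's z in parts of the range, where 1.0 means 2 rad; each row is the pose to reach, as a shift and turn from the pose commanded when the call began, along the tool's axes at that moment; what a row does not reach only later rows make up. A row lasts 1/12 s, in which the tool goes at most 0.0417 m and 0.125 rad, less where a joint would pass 70% of its speed; a pose out of reach is approached as far as the arm can. The fingers move at their own pace and stop on an object; grip_n is the grip in N (left out, the last holds). Time passes only in rows, so rows that do not move let the fingers close. The tool returns the time, the measured TCP pose, the force, the opening and the grip force at its end. only (a regular expression) keeps the lines of the reply that match it, lines (a string "A,B") keeps lines A to B, and quiet returns only ok. A shift or turn number past 1, either way, is cut back to 1. Input that does not fit is refused with a message, and nothing moves.
- arm.get_state(): the state, without advancing time (a new reading comes with each control period).
- arm.grab_frame(name): name is "scene" or "top"; returns the picture (480x640x3 uint8, red, green, blue); there is no depth.
- arm.camera_params(name): a dict with "fx", "fy", "cx", "cy" (pixels), "D" ([k1, k2, p1, p2, k3] as OpenCV has them; the pictures are not rectified), "T" (4x4, takes a point from camera to world coordinates). Camera axes: x right, y down, z forward; pixel columns grow to the right and rows downward; lengths in m; the calibration is good to about 2 mm. A picture is of the moment at which its call begins. camera_params takes no time and is no camera call.
- arm.job_done(): hands the job in; it is judged then, once.
The state is a dict: "t": time; "q": joint angles; "qd": joint speeds; "joint_efforts": joint torques, N m; "eef_pos": TCP position; "ee_rot": TCP orientation; "force": force on the tool from outside, world axes, zero at the start; "moment": the same for the moment, N m; "width": finger opening in m; "gripper_force": force on a finger pad.
Only numpy, scipy, OpenCV 4.12 (cv2) and the standard library are available. Lean on these libraries where they do the work, as an engineer would, in place of code of your own. Each camera call takes 0.05 s, during which the arm holds its last target. There are 200 camera calls.

### The job

The green bottle and the yellow tip-cleaner tub stand in front of the little clear parts drawer: set both aside, upright, on the blue mat. Then pull the drawer open, take out the blue relay and seat it fully down in the nest of the relay tester, leaving the red connector in the drawer. Shut the drawer fully and stand each thing back upright in its own dish: the yellow tub in the white dish, the green bottle in the black dish.

Things in the scene. Friction and masses are not known exactly. Their poses are not given: they have to be found in the camera images.
- wool_tub: Round yellow tub of brass wool for cleaning soldering tips, 44 mm across at its widest, 16 mm up, a little narrower above and below, 25 mm high, 0.04 to 0.09 kg. It starts standing in the white dish. Origin: centre of its underside; z up.
- cleaner_bottle: Clear round bottle with green liquid and a white cap, 36 mm across, 82 mm high (straight sides up to 50 mm, then in to the cap, 21 mm across and 16 mm high). It starts standing in the black dish. Origin: centre of its underside; z up. 0.06 to 0.13 kg.
- relay: Blue box-shaped relay on a black base: 24 mm along its x, 30 mm along its y, 24 mm high (the case that fingers meet is 22 by 28 mm), 0.03 kg. It starts standing in the middle part of the drawer, its underside on the drawer floor 21 mm above the bench, turned up to 0.2 rad from the drawer's own axes. Origin: centre of its underside; z up.
- connector: Small red connector, 10 x 30 x 9 mm, lying at the back of the drawer; it is to stay in the drawer. Origin: centre of its underside.
- dish_white: White ceramic drip dish in front of the drawer, fixed to the bench: 74 mm across outside, 66 mm inside, rim 7 mm high, flat floor 3 mm above the bench. It catches crumbs; the yellow tub belongs in it. Origin: its centre at bench height.
- dish_black: Black plastic drip dish beside the white one, same size and also fixed (74 mm outside, 66 mm inside, rim 7 mm, floor 3 mm up). The green cleaner bottle belongs in it. Origin: its centre at bench height.
- blue_mat: Blue silicone solder mat fixed flat on the bench, 150 mm along its x, 110 mm along its y, 3 mm thick; the free side area for the bottle and the tub. It lies to the left or the right of the drawer, the relay tester on the other side. Origin: its centre at bench height; z up.
- nest (a point): Centre of the nest's floor on the relay tester (grey box 100 x 120 x 24 mm, fixed). The floor is 24 mm above the bench; black walls rise 10 mm more and flare from 28 (x) by 34 mm (y) at the floor to 36 by 42 mm at the mouth, outside 52 by 58 mm. The relay, its 30 mm side along the nest's y, either way round, slides home when let go. z up.
- drawer_handle (a point): Middle of the drawer's steel bar handle: bar 8 mm thick, 60 mm long along its y, 44 mm above the bench, 32 mm clear of the drawer's face. -x is the way the drawer opens, towards the robot. The clear acrylic box round the drawer is fixed: 160 mm wide, 140 mm deep, 66 mm high, its front edge 42 mm behind the bar when shut.
- drawer (a joint): Opening of the drawer in m: 0 shut, 0.1 fully open; starts 0 to 8 mm open, slides with 1 to 2 N, stays where it is left. Its floor is 21 mm and its walls 50 mm above the bench, inside 142 mm wide and 128 mm deep. Open, it passes above the dishes, over the places where bottle and tub stood.

How it is judged:
By the outcome, as a careful person would: the job done as asked, in the order asked, and still so for the second after the job is handed in, with the robot touching nothing.
It also fails if it takes over 125 s, if anything falls off the work surface, if the arm or the gripper's body presses on something with over 40 N, if the wrist force passes 120 N, or if a joint passes its speed limit or range.

## Working session

There is one attempt and no reset: what is moved stays moved. The work goes in short steps, Python scripts to look and compute and a tool call to move; the robot and the scene stay as the last step left them, time stands still between calls to the robot, and variables do not carry over. Pictures are saved under pics/ and viewed, at most 14 in all, crops included, and the job is handed in when it is done.

```bash
mkdir -p pics; ls
```

Run:
```python
from station import arm
import cv2,numpy as np
np.set_printoptions(precision=4,suppress=True)
for n in("scene","top"):
    cv2.imwrite(f"pics/{n}0.png",arm.grab_frame(n)[:,:,::-1]); p=arm.camera_params(n); print(n,p)
print(arm.hold_point_z, arm.get_state())
```

```text
pics
scene {'fx': 522.7326069121482, 'fy': 522.7326069121482, 'cx': 325.5268499649578, 'cy': 240.0233846326536, 'D': array([-0.1485,  0.    ,  0.    ,  0.    ,  0.    ]), 'T': array([[-0.8673, -0.3644,  0.3392,  0.2955],
       [-0.4978,  0.6248, -0.6015,  0.5475],
       [ 0.0072, -0.6905, -0.7233,  0.7159],
       [ 0.    ,  0.    ,  0.    ,  1.    ]])}
top {'fx': 557.5023697286117, 'fy': 557.5023697286117, 'cx': 310.33480393516857, 'cy': 224.4852734513442, 'D': array([-0.1312,  0.    ,  0.    ,  0.    ,  0.    ]), 'T': array([[-0.0138, -0.9936,  0.1119,  0.4607],
       [-0.9999,  0.0134, -0.0041, -0.0096],
       [ 0.0026, -0.112 , -0.9937,  1.2389],
       [ 0.    ,  0.    ,  0.    ,  1.    ]])}
0.0188 {'t': 0.1, 'q': array([-0.9439,  0.3593,  0.0112, -0.0003, -1.2241, -0.2881]), 'qd': array([-0.0006, -0.0009,  0.0019,  0.0005,  0.0016, -0.002 ]), 'joint_efforts': array([  0.0005, -58.4163,  29.3751,   7.0155,   0.0102,  -0.0001]), 'eef_pos': array([ 0.2242, -0.6362,  0.2257]), 'ee_rot': array([ 3.1401, -0.0001, -2.8029]), 'force': array([0.6107, 0.2331, 1.2057]), 'moment': array([ 0.0144, -0.0203,  0.0108]), 'gripper_force': 0.0, 'width': 0.08782478785416242}
```

View pics/scene0.png

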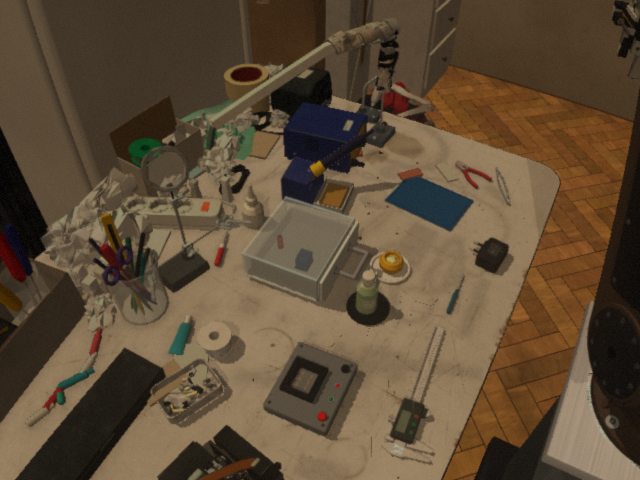

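View pics/top0.png

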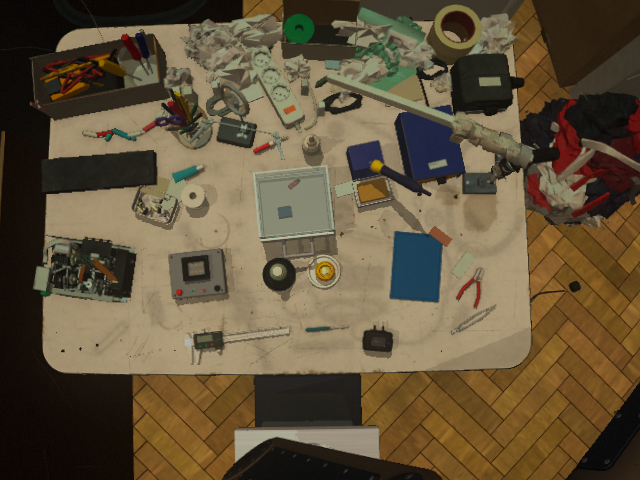

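Top view: drawer box around (293,200), its handle at (297,252), the bottle in the black dish at (279,273), the tub in the white dish at (324,271), the mat at (416,266), the nest at (196,269) and the relay at (285,212). I'll zoom in on these for detail.

Create h.py:
```python
import cv2,numpy as np
from station import arm
np.set_printoptions(precision=4,suppress=True)
def ray(n,uv):
    p=arm.camera_params(n);K=np.array([[p['fx'],0,p['cx']],[0,p['fy'],p['cy']],[0,0,1]])
    x=cv2.undistortPoints(np.array(uv,float).reshape(-1,1,2),K,p['D']).reshape(-1,2)
    d=np.c_[x,np.ones(len(x))]@p['T'][:3,:3].T
    return p['T'][:3,3],d
def plane(n,uv,z):
    o,d=ray(n,uv); return o+d*((z-o[2])/d[:,2])[:,None]
def two(a,b):
    """least-squares crossing of a pixel in scene (a) and top (b)"""
    A=np.zeros((3,3));r=np.zeros(3)
    for n,u in(("scene",a),("top",b)):
        o,d=ray(n,[u]);d=d[0]/np.linalg.norm(d[0]);P=np.eye(3)-np.outer(d,d);A+=P;r+=P@o
    return np.linalg.solve(A,r)
def px(n,P):
    p=arm.camera_params(n);K=np.array([[p['fx'],0,p['cx']],[0,p['fy'],p['cy']],[0,0,1]]);T=np.linalg.inv(p['T'])
    return cv2.projectPoints(np.array(P,float).reshape(-1,1,3),cv2.Rodrigues(T[:3,:3])[0],T[:3,3],K,p['D'])[0].reshape(-1,2)
def blobs(img,lo,hi,box,k=1):
    """largest HSV blobs in box (u0,v0,u1,v1): contours in full-image pixels"""
    u0,v0,u1,v1=box;m=cv2.inRange(cv2.cvtColor(img[v0:v1,u0:u1],cv2.COLOR_RGB2HSV),lo,hi)
    c,_=cv2.findContours(m,cv2.RETR_EXTERNAL,cv2.CHAIN_APPROX_NONE)
    return [x+np.array([u0,v0]) for x in sorted(c,key=cv2.contourArea)[::-1][:k]]
```

Run:
```python
import cv2,numpy as np
t=cv2.imread("pics/top0.png");s=cv2.imread("pics/scene0.png")
a=cv2.resize(t[160:310,160:350],None,fx=4,fy=4,interpolation=cv2.INTER_CUBIC)
cv2.imwrite("pics/c1.png",a)
b=cv2.resize(s[190:340,235:425],None,fx=4,fy=4,interpolation=cv2.INTER_CUBIC)
cv2.imwrite("pics/c2.png",b)
```

```text
(no output)
```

View pics/c1.png

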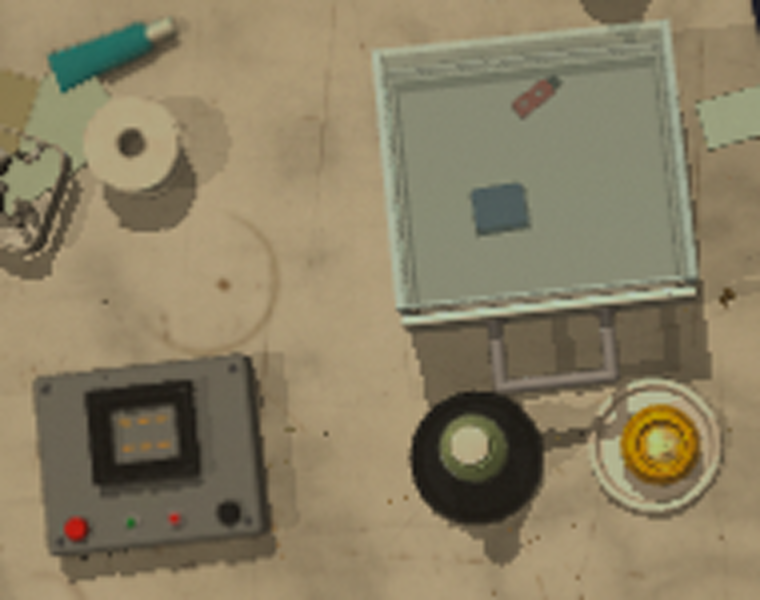

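View pics/c2.png

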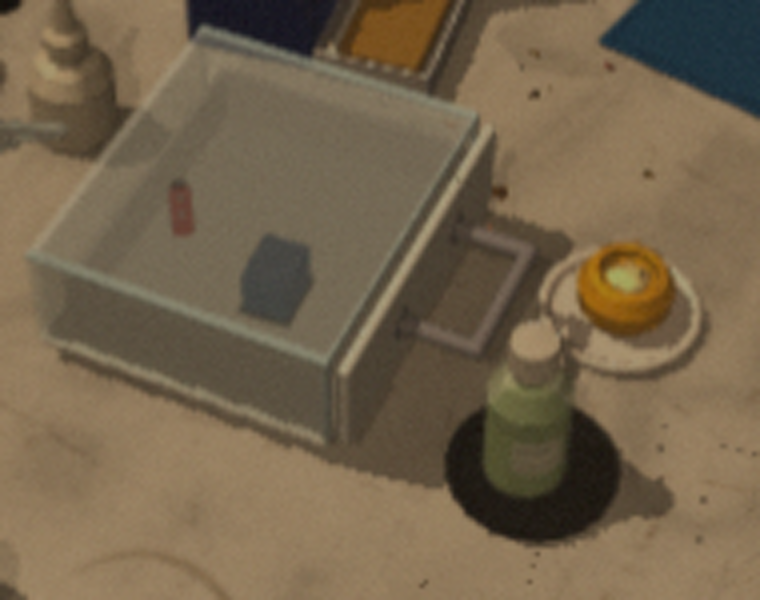

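Crop c1 shows the handle bar running from (284.5,257) to (313.5,254.5), with the relay turned a little. Bottle cap top is at (278,271.5) in top and about (369,274) in scene. Nest outer corners in crop: (86,390), (190,381), (200,475), (97,486).

Run:
```python
from h import *
t=cv2.imread("pics/top0.png")[:,:,::-1].copy()
f=lambda c:np.array(c,float)/4+160-0.375
print("bar top",plane("top",f([(498,388),(614,378)]),.044))
sb=np.array([(533,243),(480,350)])/4+[235,190]-.375
print("bar scn",plane("scene",sb,.044)); 
for c,z in (((478,457),.007),((656,447),.007),((472,446),.085),((660,443),.022)): print("dishB,dishW,cap,tub",plane("top",[f(c)],z)[0])
s2=lambda c:np.array(c)/4+[235,190]-.375
print("scene cap",plane("scene",[s2((536,335))],.085),"tubwide",plane("scene",[s2((626,285))],.022))
print("scene dishW",plane("scene",[s2((622,308))],.006),"dishB",plane("scene",[s2((533,458))],.006))
n=plane("top",f([(86,390),(190,381),(200,475),(97,486)]),.034);print("nest",n,n.mean(0))
n=plane("top",f([(110,408),(178,402),(182,458),(114,465)]),.024);print("nestfloor",n.mean(0))
b=blobs(t,(95,100,40),(115,255,255),(380,220,450,310))[0];r=cv2.minAreaRect(b);m=plane("top",cv2.boxPoints(r),.003);print("mat",m,m.mean(0))
y=blobs(t,(15,120,80),(35,255,255),(300,250,345,295))[0];(u,v),rr=cv2.minEnclosingCircle(y);print("tub",u,v,rr,plane("top",[(u,v)],.017))
b=blobs(t,(95,40,40),(120,255,255),(270,195,300,225))[0];r=cv2.minAreaRect(b);m=plane("top",cv2.boxPoints(r),.045);print("relay",r,m,m.mean(0))
```

```text
bar top [[ 0.5267  0.0426  0.044 ]
 [ 0.5313 -0.0196  0.044 ]]
bar scn [[ 0.5342 -0.0268  0.044 ]
 [ 0.5261  0.0385  0.044 ]]
dishB,dishW,cap,tub [0.4909 0.0556 0.007 ]
dishB,dishW,cap,tub [ 0.495  -0.0425  0.007 ]
dishB,dishW,cap,tub [0.4947 0.0546 0.085 ]
dishB,dishW,cap,tub [ 0.4968 -0.0444  0.022 ]
scene cap [[0.4965 0.0517 0.085 ]] tubwide [[ 0.4949 -0.0438  0.022 ]]
scene dishW [[ 0.4952 -0.044   0.006 ]] dishB [[0.4923 0.0508 0.006 ]]
nest [[0.5288 0.2675 0.034 ]
 [0.5331 0.2104 0.034 ]
 [0.4821 0.2048 0.034 ]
 [0.4767 0.2611 0.034 ]] [0.5052 0.236  0.034 ]
nestfloor [0.5053 0.2365 0.024 ]
mat [[ 0.4346 -0.1879  0.003 ]
 [ 0.583  -0.2028  0.003 ]
 [ 0.5736 -0.3111  0.003 ]
 [ 0.4247 -0.2949  0.003 ]] [ 0.504  -0.2492  0.003 ]
tub 324.6004638671875 270.892333984375 10.260305404663086 [[ 0.4958 -0.0444  0.017 ]]Traceback (most recent call last):
  File "<stdin>", line 15, in <module>
IndexError: list index out of range
```

Add to h.py:
```python
from scipy.spatial.transform import Rotation as R
def go(*targets):
    """tool-axis shift and turn from the present pose to (x,y,z,yaw) targets"""
    s=arm.get_state();M=R.from_euler('xyz',s['ee_rot']);print("at",s['t'],s['eef_pos'],s['ee_rot'],"w",s['width'],"F",s['force'])
    for x,y,z,w in targets:
        d=M.inv().apply(np.array([x,y,z])-s['eef_pos']);a=-((w-s['ee_rot'][2]+np.pi)%(2*np.pi)-np.pi);print(np.round(d,4),round(a,3))
```

Run:
```python
from h import *
go((.4955,.053,.16,-3.05),(.4955,.053,.027,-3.05))
```

```text
at 0.1 [ 0.2242 -0.6362  0.2257] [ 3.1401 -0.0001 -2.8029] w 0.08782478785416242 F [0.6107 0.2331 1.2057]
[-0.4849  0.5598  0.0665] 0.247
[-0.4849  0.5596  0.1995] 0.247
```

Careful with the scale: shifts go in shares of 0.75 m and turns go in shares of 2 rad. That gives: 0.56 m / 0.75 = 0.7467, -0.485 m / 0.75 = -0.6467, 0.247 rad / 2 = 0.1235.

Request:
inch_along(
  rows=[
    [0.06, -0.6467, 0.7467, 0.088, 0.1235],
    [0.06, -0.6467, 0.7467, 0.088, 0.1235],
    [0.06, -0.6467, 0.7467, 0.088, 0.1235],
    [0.06, -0.6467, 0.7467, 0.088, 0.1235],
    [0.06, -0.6467, 0.7467, 0.088, 0.1235],
    [0.06, -0.6467, 0.7467, 0.088, 0.1235],
    [0.06, -0.6467, 0.7467, 0.088, 0.1235],
    [0.06, -0.6467, 0.7467, 0.088, 0.1235],
    [0.06, -0.6467, 0.7467, 0.088, 0.1235],
    [0.06, -0.6467, 0.7467, 0.088, 0.1235],
    [0.06, -0.6467, 0.7467, 0.088, 0.1235],
    [0.06, -0.6467, 0.7467, 0.088, 0.1235],
    [0.06, -0.6467, 0.7467, 0.088, 0.1235],
    [0.06, -0.6467, 0.7467, 0.088, 0.1235],
    [0.06, -0.6467, 0.7467, 0.088, 0.1235],
    [0.06, -0.6467, 0.7467, 0.088, 0.1235],
    [0.06, -0.6467, 0.7467, 0.088, 0.1235],
    [0.06, -0.6467, 0.7467, 0.088, 0.1235],
    [0.06, -0.6467, 0.7467, 0.088, 0.1235],
    [0.06, -0.6467, 0.7467, 0.088, 0.1235],
  ],
  grip_n=12,
)

```text
t: 1.77
eef_pos: [0.4957, 0.0543, 0.1598]
ee_rot: [-3.141, -0.002, -3.047]
force: [0.3, -0.2, -0.1]
width: 0.0598
gripper_force: 0.0
```

Run:
```python
from h import *
go((.4955,.053,.11,-3.05),(.4955,.053,.027,-3.05))
```

```text
at 1.7667 [0.4957 0.0543 0.1598] [-3.1411 -0.0015 -3.0469] w 0.05978080716493918 F [ 0.3273 -0.1931 -0.0777]
[ 0.0002 -0.0013  0.0498] 0.003
[ 0.0001 -0.0013  0.1328] 0.003
```

To row units: 0.133 m / 0.75 = 0.1773, 0.12 m / 0.75 = 0.16.

Request:
inch_along(
  rows=[
    [0.06, 0, -0.0013, 0.0533, 0],
    [0.06, 0, -0.0013, 0.0933, 0],
    [0.06, 0, -0.0013, 0.1333, 0],
    [0.06, 0, -0.0013, 0.16, 0],
    [0.06, 0, -0.0013, 0.1773, 0],
    [0.06, 0, -0.0013, 0.1773, 0],
    [0.06, 0, -0.0013, 0.1773, 0],
    [0.02, 0, -0.0013, 0.1773, 0],
    [0.02, 0, -0.0013, 0.1773, 0],
    [0.02, 0, -0.0013, 0.1773, 0],
    [0.02, 0, -0.0013, 0.1773, 0],
    [0.02, 0, -0.0013, 0.1773, 0],
    [0.02, 0, -0.0013, 0.1773, 0],
  ],
  grip_n=12,
)

```text
t: 2.85
eef_pos: [0.4964, 0.0522, 0.0284]
ee_rot: [3.141, 0.002, -3.049]
force: [-1.1, 1.3, 6.8]
width: 0.0355
gripper_force: 12.0
```

Run:
```python
from h import *
go((.54,-.25,.13,-3.25),(.54,-.25,.028,-3.25))
```

```text
at 2.85 [0.4964 0.0522 0.0284] [ 3.141   0.0017 -3.0493] w 0.03553342860882049 F [-1.073   1.3302  6.8309]
[-0.0158 -0.3049 -0.1018] 0.201
[-0.0156 -0.3049  0.0002] 0.201
```

To row units: -0.305 m / 0.75 = -0.4067, -0.29 m / 0.75 = -0.3867.

Request:
inch_along(
  rows=[
    [0.02, 0, 0, -0.04, 0],
    [0.02, 0, 0, -0.08, 0],
    [0.02, 0, 0, -0.12, 0],
    [0.02, 0, -0.04, -0.1333, 0],
    [0.02, -0.0213, -0.0933, -0.1333, 0],
    [0.02, -0.0213, -0.1333, -0.1333, 0],
    [0.02, -0.0213, -0.1867, -0.1333, 0],
    [0.02, -0.0213, -0.24, -0.1333, 0],
    [0.02, -0.0213, -0.2933, -0.1333, 0],
    [0.02, -0.0213, -0.3467, -0.1333, 0],
    [0.02, -0.0213, -0.3867, -0.1333, 0],
    [0.02, -0.0213, -0.4067, -0.1333, 0],
    [0.02, -0.0213, -0.4067, -0.1067, 0],
    [0.02, -0.0213, -0.4067, -0.0667, 0],
    [0.02, -0.0213, -0.4067, -0.0267, 0],
    [0.02, -0.0213, -0.4067, -0.0133, 0],
    [0.02, -0.0213, -0.4067, -0.0053, 0],
    [0.02, -0.0213, -0.4067, -0.0027, 0],
    [0.02, -0.0213, -0.4067, -0.0013, 0],
    [0.02, -0.0213, -0.4067, -0.0013, 0],
  ],
  grip_n=12,
)

```text
t: 4.52
eef_pos: [0.5406, -0.2505, 0.0299]
ee_rot: [-3.141, 0.002, -3.049]
force: [-0.1, -0.2, -0.2]
width: 0.0351
gripper_force: 12.0
```

Run:
```python
from h import *
go((.54,-.25,.13,-3.05),(.54,-.25,.028,-3.05))
```

```text
at 4.5167 [ 0.5406 -0.2505  0.0299] [-3.1409  0.0018 -3.0492] w 0.035082879173646886 F [-0.0597 -0.2347 -0.1861]
[ 0.0004  0.0005 -0.1002] 0.001
[0.0006 0.0006 0.0018] 0.001
```

To row units: -0.1 m / 0.75 = -0.1333, -0.09 m / 0.75 = -0.12.

Request:
inch_along(
  rows=[
    [0.02, 0, 0, 0.0013, 0],
    [0.02, 0, 0, 0.0027, 0],
    [0.02, 0, 0, 0.0027, 0],
    [0.06, 0, 0, 0.0027, 0],
    [0.06, 0, 0, 0.0027, 0],
    [0.06, 0, 0, 0.0027, 0],
    [0.06, 0, 0, 0.0027, 0],
    [0.06, 0, 0, -0.0267, 0],
    [0.06, 0, 0, -0.0667, 0],
    [0.06, 0, 0, -0.12, 0],
    [0.06, 0, 0, -0.1333, 0],
    [0.06, 0, 0, -0.1333, 0],
  ],
  grip_n=12,
)

```text
t: 5.52
eef_pos: [0.5421, -0.2512, 0.1329]
ee_rot: [-3.139, 0.007, -3.049]
force: [0.2, 0.5, -0.6]
width: 0.0597
gripper_force: 0.0
```

Run:
```python
from h import *
go((.4955,-.0442,.13,-3.05),(.4955,-.0442,.01,-3.05))
f=arm.grab_frame("scene");cv2.imwrite("pics/s1.png",f[:,:,::-1])
```

```text
at 5.5167 [ 0.5421 -0.2512  0.1329] [-3.1393  0.007  -3.0492] w 0.05970333194028522 F [ 0.2499  0.5335 -0.6412]
[0.0273 0.2104 0.0022] 0.001
[0.0282 0.2107 0.1222] 0.001
```

View pics/s1.png

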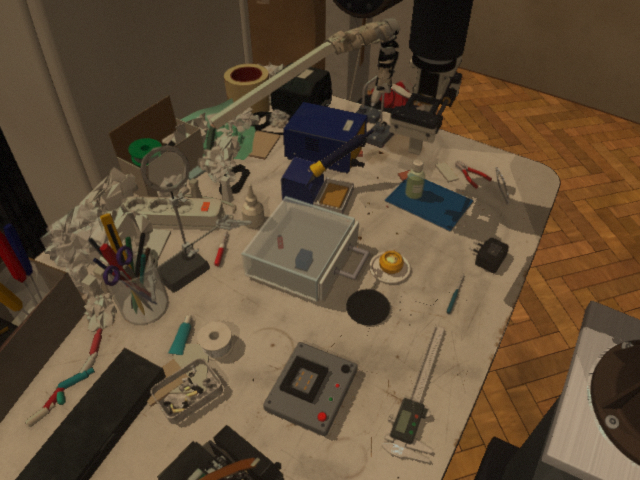

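The bottle stands upright on the mat at (415,180). Tub next.

To row units: 0.21 m / 0.75 = 0.28, 0.2 m / 0.75 = 0.2667.

Request:
inch_along(
  rows=[
    [0.06, 0.0373, 0.0533, 0, 0],
    [0.06, 0.0373, 0.1067, 0, 0],
    [0.06, 0.0373, 0.16, 0, 0],
    [0.06, 0.0373, 0.2133, 0, 0],
    [0.06, 0.0373, 0.2667, 0, 0],
    [0.06, 0.0373, 0.28, 0, 0],
    [0.06, 0.0373, 0.28, 0.04, 0],
    [0.06, 0.0373, 0.28, 0.08, 0],
    [0.06, 0.0373, 0.28, 0.12, 0],
    [0.06, 0.0373, 0.28, 0.12, 0],
  ],
)

```text
t: 6.4
eef_pos: [0.4881, -0.0448, 0.0332]
ee_rot: [-3.141, -0.01, -3.051]
force: [-1.7, -0.9, 0.0]
width: 0.0601
gripper_force: 0.0
```

Run:
```python
from h import *
go((.4955,-.0442,.01,-3.05))
```

```text
at 6.4 [ 0.4881 -0.0448  0.0332] [-3.1406 -0.0098 -3.0507] w 0.060060104771331814 F [-1.731  -0.9117  0.0113]
[-0.0077 -0.0001  0.0231] -0.001
```

Request:
inch_along(
  rows=[
    [0.06, 0, 0, 0, 0],
    [0.06, 0, 0, 0, 0],
    [0.06, 0, 0, 0, 0],
  ],
)

```text
t: 6.65
eef_pos: [0.4937, -0.0439, 0.04]
ee_rot: [3.141, 0.002, -3.05]
force: [-0.7, 0.2, 0.6]
width: 0.0597
gripper_force: 0.0
```

Run:
```python
from h import *
go((.4955,-.0442,.01,-3.05))
```

```text
at 6.65 [ 0.4937 -0.0439  0.04  ] [ 3.1414  0.0023 -3.0497] w 0.05967875528356083 F [-0.673  0.203  0.559]
[-0.0017 -0.0005  0.0301] 0.0
```

To row units: 0.03 m / 0.75 = 0.04, 0.024 m / 0.75 = 0.032.

Request:
inch_along(
  rows=[
    [0.06, -0.0027, 0, 0.0133, 0],
    [0.06, -0.0027, 0, 0.024, 0],
    [0.06, -0.0027, 0, 0.032, 0],
    [0.06, -0.0027, 0, 0.0373, 0],
    [0.06, -0.0027, 0, 0.04, 0],
    [0.06, -0.0027, 0, 0.04, 0],
    [0.06, -0.0027, 0, 0.04, 0],
    [0.03, -0.0027, 0, 0.04, 0],
    [0.03, -0.0027, 0, 0.04, 0],
    [0.03, -0.0027, 0, 0.04, 0],
    [0.03, -0.0027, 0, 0.04, 0],
    [0.03, -0.0027, 0, 0.04, 0],
  ],
  grip_n=12,
)

```text
t: 7.65
eef_pos: [0.4946, -0.0438, 0.0088]
ee_rot: [3.142, 0.0, -3.05]
force: [-0.4, -0.9, 1.3]
width: 0.0419
gripper_force: 12.0
```

Run:
```python
from h import *
go((.46,-.25,.1,-3.05),(.46,-.25,.01,-3.05))
```

```text
at 7.65 [ 0.4946 -0.0438  0.0088] [ 3.1416  0.0004 -3.0497] w 0.04185058116054812 F [-0.385  -0.8846  1.3003]
[ 0.0534 -0.2022 -0.0913] 0.0
[ 0.0534 -0.2022 -0.0013] 0.0
```

To row units: -0.202 m / 0.75 = -0.2693, -0.05 m / 0.75 = -0.0667.

Request:
inch_along(
  rows=[
    [0.03, 0, 0, -0.04, 0],
    [0.03, 0.0133, 0, -0.08, 0],
    [0.03, 0.04, -0.04, -0.0933, 0],
    [0.03, 0.0667, -0.08, -0.0933, 0],
    [0.03, 0.0667, -0.1333, -0.0933, 0],
    [0.03, 0.0667, -0.1867, -0.0933, 0],
    [0.03, 0.0667, -0.2267, -0.0933, 0],
    [0.03, 0.0667, -0.2533, -0.0933, 0],
    [0.03, 0.0667, -0.2693, -0.0933, 0],
    [0.03, 0.0667, -0.2693, -0.0667, 0],
    [0.03, 0.0667, -0.2693, -0.04, 0],
    [0.03, 0.0667, -0.2693, -0.02, 0],
    [0.03, 0.0667, -0.2693, -0.0107, 0],
    [0.03, 0.0667, -0.2693, -0.0053, 0],
    [0.03, 0.0667, -0.2693, -0.0027, 0],
    [0.03, 0.0667, -0.2693, -0.0013, 0],
    [0.03, 0.0667, -0.2693, -0.0013, 0],
    [0.03, 0.0667, -0.2693, -0.0013, 0],
  ],
)

```text
t: 9.15
eef_pos: [0.4638, -0.2495, 0.0103]
ee_rot: [-3.141, 0.001, -3.049]
force: [0.3, -0.7, -0.6]
width: 0.0419
gripper_force: 12.0
```

Run:
```python
from h import *
go((.463,-.25,.0088,-3.05))
```

```text
at 9.15 [ 0.4638 -0.2495  0.0103] [-3.1413  0.0013 -3.0495] w 0.04187304851517231 F [ 0.3325 -0.74   -0.5547]
[ 0.0008 -0.0005  0.0015] 0.001
```

To row units: -0.1 m / 0.75 = -0.1333, -0.08 m / 0.75 = -0.1067.

Request:
inch_along(
  rows=[
    [0.03, 0, 0, 0.002, 0],
    [0.03, 0, 0, 0.002, 0],
    [0.06, 0, 0, 0.002, 0],
    [0.06, 0, 0, 0.002, 0],
    [0.06, 0, 0, 0.002, 0],
    [0.06, 0, 0, 0.002, 0],
    [0.06, 0, 0, -0.0267, 0],
    [0.06, 0, 0, -0.0667, 0],
    [0.06, 0, 0, -0.1067, 0],
    [0.06, 0, 0, -0.1333, 0],
    [0.06, 0, 0, -0.1333, 0],
    [0.06, 0, 0, -0.1333, 0],
  ],
)

```text
t: 10.15
eef_pos: [0.4639, -0.2496, 0.1108]
ee_rot: [-3.141, 0.003, -3.05]
force: [0.5, -1.0, 0.1]
width: 0.0603
gripper_force: 0.0
```

Run:
```python
from h import *
f=arm.grab_frame("scene");cv2.imwrite("pics/s2.png",cv2.resize(f[120:300,280:520,::-1],None,fx=3,fy=3))
go((.5459,.0508,.11,-3.055),(.5459,.0508,.03,-3.055))
```

```text
at 10.2 [ 0.463  -0.2494  0.1096] [ 3.1414  0.0006 -3.0501] w 0.06005566826153241 F [ 0.0154 -0.233  -0.9914]
[-0.1099  0.2914 -0.0003] 0.005
[-0.1099  0.2913  0.0797] 0.005
```

View pics/s2.png

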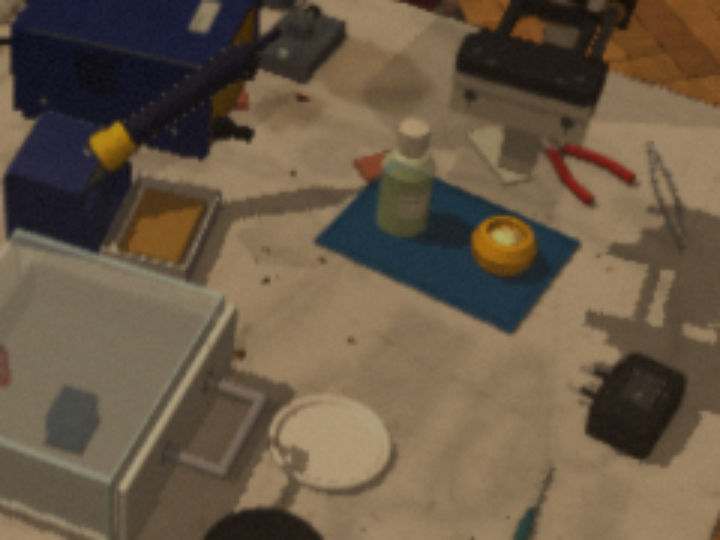

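Bottle and tub are both upright on the mat. Next I move over the gap behind the handle bar.

To row units: 0.291 m / 0.75 = 0.388, -0.11 m / 0.75 = -0.1467, 0.005 rad / 2 = 0.0025.

Request:
inch_along(
  rows=[
    [0.06, -0.0267, 0.0533, 0, 0],
    [0.06, -0.0533, 0.1067, 0, 0],
    [0.06, -0.0667, 0.16, 0, 0],
    [0.06, -0.0933, 0.2, 0, 0],
    [0.06, -0.1067, 0.24, 0, 0],
    [0.06, -0.1333, 0.28, 0, 0],
    [0.06, -0.1467, 0.32, 0, 0.0025],
    [0.06, -0.1467, 0.36, 0, 0.0025],
    [0.06, -0.1467, 0.38, 0, 0.0025],
    [0.06, -0.1467, 0.388, 0, 0.0025],
    [0.06, -0.1467, 0.388, 0.0267, 0.0025],
    [0.06, -0.1467, 0.388, 0.04, 0.0025],
    [0.06, -0.1467, 0.388, 0.04, 0.0025],
    [0.06, -0.1467, 0.388, 0.04, 0.0025],
  ],
)

```text
t: 11.37
eef_pos: [0.5452, 0.0493, 0.0785]
ee_rot: [-3.14, -0.003, -3.055]
force: [1.2, -0.0, 0.1]
width: 0.06
gripper_force: 0.0
```

Run:
```python
from h import *
f=arm.grab_frame("scene");cv2.imwrite("pics/s3.png",cv2.resize(f[170:350,230:470,::-1],None,fx=3,fy=3))
go((.5459,.0508,.03,-3.055))
```

```text
at 11.4167 [0.5459 0.0495 0.0793] [-3.1409 -0.0012 -3.0555] w 0.060351755647764425 F [ 0.0355  0.0169 -0.6187]
[-0.0002  0.0013  0.0493] -0.001
```

View pics/s3.png

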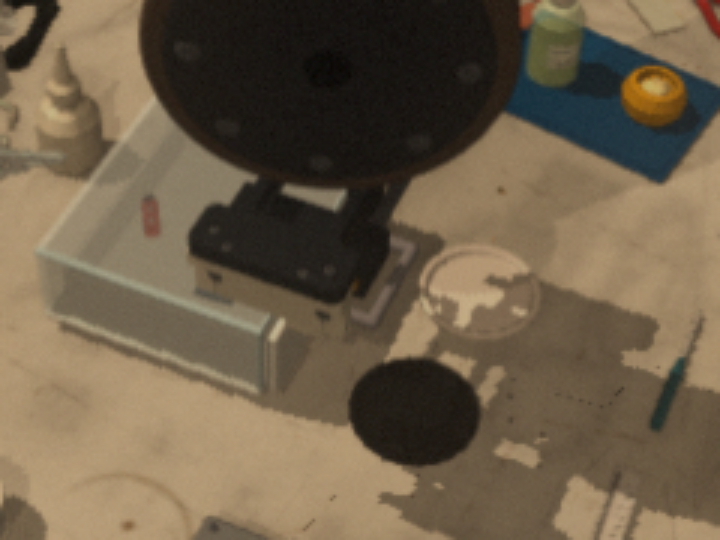

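The gripper hides the bar in this view, so I descend gently and watch the force.

To row units: 0.049 m / 0.75 = 0.0653, 0.047 m / 0.75 = 0.0627.

Request:
inch_along(
  rows=[
    [0.06, 0, 0.0013, 0.016, 0],
    [0.06, 0, 0.0013, 0.0293, 0],
    [0.06, 0, 0.0013, 0.04, 0],
    [0.06, 0, 0.0013, 0.0507, 0],
    [0.06, 0, 0.0013, 0.0573, 0],
    [0.06, 0, 0.0013, 0.0627, 0],
    [0.06, 0, 0.0013, 0.0653, 0],
    [0.06, 0, 0.0013, 0.0653, 0],
    [0.06, 0, 0.0013, 0.0653, 0],
  ],
)

```text
t: 12.17
eef_pos: [0.5461, 0.0514, 0.0307]
ee_rot: [-3.142, 0.0, -3.055]
force: [-0.0, -0.8, -0.7]
width: 0.0598
gripper_force: 0.0
```

Free of contact and at depth. Now I pull.

To row units: 0.094 m / 0.75 = 0.1253, 0.09 m / 0.75 = 0.12.

Request:
inch_along(
  rows=[
    [0.06, 0.008, 0, 0, 0],
    [0.06, 0.0187, 0, 0, 0],
    [0.06, 0.0293, 0, 0, 0],
    [0.06, 0.04, 0, 0, 0],
    [0.06, 0.0533, 0, 0, 0],
    [0.06, 0.0667, 0, 0, 0],
    [0.06, 0.08, 0, 0, 0],
    [0.06, 0.0907, 0, 0, 0],
    [0.06, 0.1013, 0, 0, 0],
    [0.06, 0.112, 0, 0, 0],
    [0.06, 0.12, 0, 0, 0],
    [0.06, 0.1253, 0, 0, 0],
    [0.06, 0.1253, 0, 0, 0],
  ],
)

```text
t: 13.25
eef_pos: [0.4511, 0.043, 0.0305]
ee_rot: [-3.142, -0.001, -3.055]
force: [1.0, 0.8, -0.8]
width: 0.06
gripper_force: 0.0
```

Request:
inch_along(
  rows=[
    [0.06, 0.0053, 0, 0, 0],
    [0.06, 0.0107, 0, 0, 0],
    [0.06, 0.0147, 0, 0, 0],
    [0.06, 0.0147, 0, 0, 0],
  ],
)

```text
t: 13.58
eef_pos: [0.4448, 0.0434, 0.0313]
ee_rot: [3.14, 0.007, -3.052]
force: [12.6, -4.5, -7.9]
width: 0.06
gripper_force: 6.4
```

The stop is reached. I back off, lift and look.

To row units: 0.18 m / 0.75 = 0.24, -0.006 m / 0.75 = -0.008.

Request:
inch_along(
  rows=[
    [0.06, -0.008, 0, 0, 0],
    [0.06, -0.0133, 0, 0, 0],
    [0.06, -0.0133, 0, 0, 0],
    [0.06, -0.0133, 0, -0.04, 0],
    [0.06, -0.0133, 0, -0.08, 0],
    [0.06, -0.0133, 0, -0.1333, 0],
    [0.06, -0.0133, 0.0533, -0.16, 0],
    [0.06, -0.0133, 0.1067, -0.16, 0],
    [0.06, -0.0133, 0.16, -0.16, 0],
    [0.06, -0.0133, 0.2133, -0.16, 0],
    [0.06, -0.0133, 0.24, -0.16, 0],
    [0.06, -0.0133, 0.24, -0.16, 0],
    [0.06, -0.0133, 0.24, -0.16, 0],
  ],
)

```text
t: 14.67
eef_pos: [0.4348, 0.2231, 0.1499]
ee_rot: [-3.141, -0.002, -3.053]
force: [0.3, -0.8, 0.1]
width: 0.0602
gripper_force: 0.0
```

Run:
```python
from h import *
go()
t=arm.grab_frame("top");s=arm.grab_frame("scene")
cv2.imwrite("pics/t4f.png",t[:,:,::-1]);cv2.imwrite("pics/s4f.png",s[:,:,::-1])
a=cv2.resize(t[165:295,245:345,::-1],None,fx=4,fy=4,interpolation=cv2.INTER_CUBIC)
b=cv2.resize(s[190:320,255:355,::-1],None,fx=4,fy=4,interpolation=cv2.INTER_CUBIC)
cv2.imwrite("pics/c4.png",np.hstack([a,b]))
```

```text
at 14.6667 [0.4348 0.2231 0.1499] [-3.1407 -0.0015 -3.053 ] w 0.060155366871507465 F [ 0.2682 -0.798   0.0854]
```

View pics/c4.png

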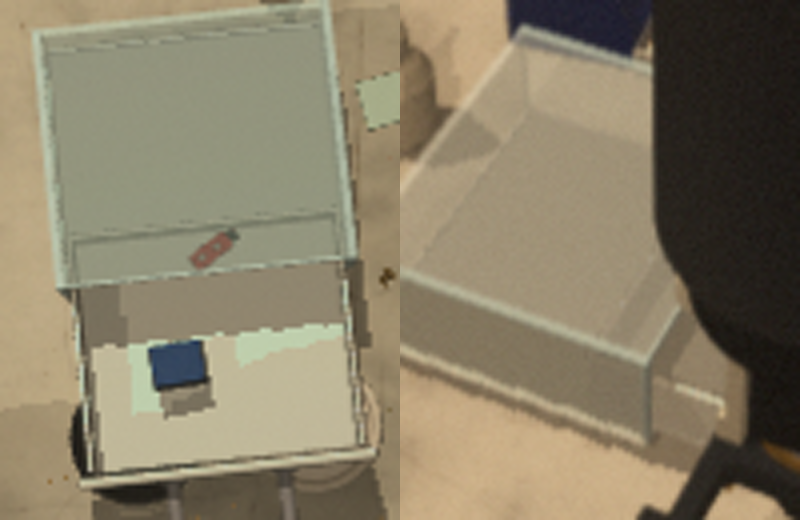

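The drawer is open. The relay is at about (289.6,256) in the top view, and the connector still lies at the back under the lid.

Run:
```python
from h import *
t=cv2.imread("pics/t4f.png")[:,:,::-1].copy()
hsv=cv2.cvtColor(t,cv2.COLOR_RGB2HSV); print(hsv[250:264,280:300:2,:].tolist()[6])
b=blobs(t,(100,90,20),(125,255,255),(275,240,305,275))[0];r=cv2.minAreaRect(b);print(r,cv2.contourArea(b),b.reshape(-1,2).min(0),b.reshape(-1,2).max(0))
p=cv2.boxPoints(r);m=plane("top",p,.045);print(m,m.mean(0),[np.linalg.norm(m[i]-m[i-1]) for i in range(4)])
for i in(0,1): d=m[i+1]-m[i];print(np.arctan2(d[1],d[0]))
f=lambda c:np.array(c,float)/4+[245,165]-.375
w=plane("top",f([(80,483),(375,452)]),.05);print("front",w); d=w[0]-w[1];print(np.arctan2(-d[0],d[1]))
go((m.mean(0)[0],m.mean(0)[1],.15,-3.05))
```

```text
[[44, 42, 206], [50, 35, 154], [106, 110, 95], [107, 114, 94], [108, 114, 94], [108, 110, 93], [107, 112, 91], [108, 112, 93], [24, 54, 90], [24, 52, 192]]
((288.8846130371094, 255.42306518554688), (9.41357421875, 12.159199714660645), 78.69007110595703) 95.5 [282 250] [295 260]
[[0.5367 0.0471 0.045 ]
 [0.5414 0.0214 0.045 ]
 [0.5216 0.0177 0.045 ]
 [0.5168 0.0433 0.045 ]] [0.5291 0.0324 0.045 ] [np.float64(0.020198323214391876), np.float64(0.02606930605970411), np.float64(0.02020336909791842), np.float64(0.026026631550394943)]
-1.386142547616891
-2.9555214497059805
front [[ 0.4658  0.0844  0.05  ]
 [ 0.4801 -0.0726  0.05  ]]
0.09112886702832713
at 14.7667 [0.4351 0.2217 0.15  ] [-3.1407 -0.0013 -3.0549] w 0.06034476817005534 F [-0.2422  0.755   0.2245]
[-0.0773 -0.1967  0.0001] -0.005
```

To row units: -0.197 m / 0.75 = -0.2627, -0.15 m / 0.75 = -0.2, -0.098 rad / 2 = -0.049.

Request:
inch_along(
  rows=[
    [0.038, -0.0267, -0.04, 0, -0.015],
    [0.038, -0.0533, -0.0933, 0, -0.03],
    [0.038, -0.08, -0.1467, 0, -0.049],
    [0.038, -0.1027, -0.2, 0, -0.049],
    [0.038, -0.1027, -0.24, 0, -0.049],
    [0.038, -0.1027, -0.2627, 0, -0.049],
    [0.038, -0.1027, -0.2627, 0.0267, -0.049],
    [0.038, -0.1027, -0.2627, 0.0533, -0.049],
    [0.038, -0.1027, -0.2627, 0.0667, -0.049],
    [0.038, -0.1027, -0.2627, 0.0667, -0.049],
    [0.038, -0.1027, -0.2627, 0.0667, -0.049],
    [0.038, -0.1027, -0.2627, 0.0667, -0.049],
  ],
  grip_n=12,
)

```text
t: 15.77
eef_pos: [0.53, 0.0329, 0.1014]
ee_rot: [-3.141, 0.001, -2.956]
force: [0.8, 0.5, -0.2]
width: 0.0379
gripper_force: 0.0
```

Run:
```python
from h import *
go((.5291,.0324,.03,-2.957))
```

```text
at 15.7667 [0.53   0.0329 0.1014] [-3.1415  0.001  -2.9565] w 0.037938597281318404 F [ 0.8485  0.4818 -0.2427]
[ 0.0011 -0.0004  0.0714] 0.001
```

To row units: 0.07 m / 0.75 = 0.0933, 0.066 m / 0.75 = 0.088.

Request:
inch_along(
  rows=[
    [0.038, 0.0013, 0, 0.02, 0],
    [0.038, 0.0013, 0, 0.04, 0],
    [0.038, 0.0013, 0, 0.056, 0],
    [0.038, 0.0013, 0, 0.0693, 0],
    [0.038, 0.0013, 0, 0.08, 0],
    [0.038, 0.0013, 0, 0.088, 0],
    [0.038, 0.0013, 0, 0.0933, 0],
    [0.038, 0.0013, 0, 0.0933, 0],
    [0.038, 0.0013, 0, 0.0933, 0],
  ],
  grip_n=12,
)

```text
t: 16.52
eef_pos: [0.5287, 0.0327, 0.0307]
ee_rot: [-3.142, 0.0, -2.957]
force: [0.0, -0.3, 1.0]
width: 0.0378
gripper_force: 0.0
```

Request:
inch_along(
  rows=[
    [0.015, 0, 0, 0, 0],
    [0.015, 0, 0, 0, 0],
    [0.015, 0, 0, 0, 0],
    [0.015, 0, 0, 0, 0],
    [0.015, 0, 0, 0, 0],
  ],
  grip_n=12,
)

```text
t: 16.93
eef_pos: [0.5289, 0.0328, 0.031]
ee_rot: [3.142, 0.001, -2.957]
force: [-0.6, 0.2, 3.8]
width: 0.028
gripper_force: 11.9
```

To row units: -0.09 m / 0.75 = -0.12, -0.08 m / 0.75 = -0.1067.

Request:
inch_along(
  rows=[
    [0.015, 0, 0, -0.0267, 0],
    [0.015, 0, 0, -0.0667, 0],
    [0.015, 0, 0, -0.1067, 0],
    [0.015, 0, 0, -0.12, 0],
    [0.015, 0, 0, -0.12, 0],
    [0.015, 0, 0, -0.12, 0],
  ],
)

```text
t: 17.43
eef_pos: [0.5286, 0.0328, 0.1209]
ee_rot: [3.141, 0.001, -2.957]
force: [-0.9, -0.5, -0.1]
width: 0.028
gripper_force: 11.9
```

Run:
```python
from h import *
go((.5052,.2365,.12,-3.05),(.5052,.2365,.037,-3.05))
# nest outline again from the first top image
t=cv2.imread("pics/top0.png")[:,:,::-1].copy()
b=blobs(t,(0,0,0),(180,255,55),(178,250,215,290))[0];r=cv2.minAreaRect(b);m=plane("top",cv2.boxPoints(r),.034);print(r,m,m.mean(0))
for i in(0,1): d=m[i+1]-m[i];print(np.arctan2(d[1],d[0]),np.linalg.norm(d))
```

```text
at 17.4333 [0.5286 0.0328 0.1209] [ 3.1409  0.0013 -2.9571] w 0.028036611660788215 F [-0.9109 -0.4752 -0.0639]
[-0.0144  0.2045  0.001 ] 0.093
[-0.0143  0.2044  0.084 ] 0.093
((195.17071533203125, 268.0365905761719), (24.40536880493164, 26.834863662719727), 83.6598129272461) [[0.5282 0.2689 0.034 ]
 [0.534  0.2104 0.034 ]
 [0.4815 0.2043 0.034 ]
 [0.4755 0.2626 0.034 ]] [0.5048 0.2366 0.034 ]
-1.4715419841995379 0.05886733390734053
-3.0270676780761723 0.05293724469921735
```

To row units: 0.204 m / 0.75 = 0.272, 0.19 m / 0.75 = 0.2533, 0.08 rad / 2 = 0.04.

Request:
inch_along(
  rows=[
    [0.015, 0, 0.0267, 0, 0],
    [0.015, -0.0133, 0.08, 0, 0.01],
    [0.015, -0.0187, 0.1333, 0, 0.02],
    [0.015, -0.0187, 0.1733, 0, 0.03],
    [0.015, -0.0187, 0.2133, 0, 0.04],
    [0.015, -0.0187, 0.2533, 0, 0.04],
    [0.015, -0.0187, 0.272, 0, 0.04],
    [0.015, -0.0187, 0.272, 0.0267, 0.04],
    [0.015, -0.0187, 0.272, 0.0533, 0.04],
    [0.015, -0.0187, 0.272, 0.0667, 0.04],
    [0.015, -0.0187, 0.272, 0.0667, 0.04],
    [0.015, -0.0187, 0.272, 0.0667, 0.04],
    [0.015, -0.0187, 0.272, 0.0667, 0.04],
  ],
)

```text
t: 18.52
eef_pos: [0.5053, 0.2356, 0.071]
ee_rot: [-3.142, 0.0, -3.037]
force: [-0.2, 0.4, -0.0]
width: 0.0279
gripper_force: 11.9
```

Run:
```python
from h import *
go((.505,.2366,.037,-3.037))
t=arm.grab_frame("scene");cv2.imwrite("pics/s5.png",cv2.resize(t[310:450,235:400,::-1],None,fx=4,fy=4,interpolation=cv2.INTER_CUBIC))
```

```text
at 18.5167 [0.5053 0.2356 0.071 ] [-3.1415  0.0004 -3.037 ] w 0.027855493090408755 F [-0.198   0.4481 -0.0267]
[0.0002 0.001  0.034 ] -0.0
```

View pics/s5.png

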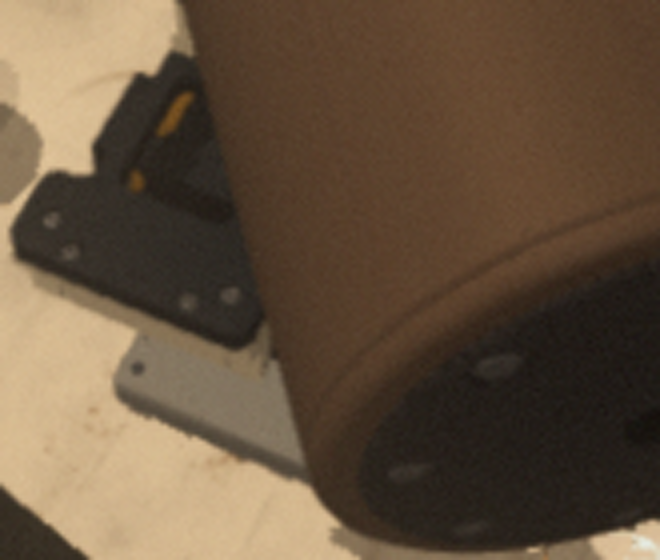

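The arm hides the nest. I lower and watch the force.

To row units: 0.033 m / 0.75 = 0.044, 0.032 m / 0.75 = 0.0427.

Request:
inch_along(
  rows=[
    [0.015, 0, 0.0013, 0.0107, 0],
    [0.015, 0, 0.0013, 0.02, 0],
    [0.015, 0, 0.0013, 0.028, 0],
    [0.015, 0, 0.0013, 0.0347, 0],
    [0.015, 0, 0.0013, 0.04, 0],
    [0.015, 0, 0.0013, 0.0427, 0],
    [0.015, 0, 0.0013, 0.044, 0],
    [0.015, 0, 0.0013, 0.044, 0],
    [0.015, 0, 0.0013, 0.044, 0],
  ],
)

```text
t: 19.32
eef_pos: [0.5048, 0.2368, 0.0377]
ee_rot: [3.142, 0.0, -3.037]
force: [0.3, 0.3, -0.8]
width: 0.028
gripper_force: 11.9
```

Careful with the scale: shifts go in shares of 0.75 m and turns go in shares of 2 rad. That gives: -0.18 m / 0.75 = -0.24, -0.15 m / 0.75 = -0.2.

Request:
inch_along(
  rows=[
    [0.045, 0, 0, 0, 0],
    [0.045, 0, 0, 0, 0],
    [0.045, 0, 0, 0, 0],
    [0.045, 0, 0, -0.0267, 0],
    [0.06, 0, 0, -0.0667, 0],
    [0.06, 0, -0.04, -0.1067, 0],
    [0.06, 0.0267, -0.0933, -0.1067, 0],
    [0.06, 0.04, -0.1467, -0.1067, 0],
    [0.06, 0.0667, -0.2, -0.1067, 0],
    [0.06, 0.0667, -0.24, -0.1067, 0],
    [0.06, 0.0667, -0.24, -0.1067, 0],
    [0.06, 0.0667, -0.24, -0.1067, 0],
    [0.06, 0.0667, -0.24, -0.1067, 0],
  ],
)

```text
t: 20.4
eef_pos: [0.4742, 0.0525, 0.118]
ee_rot: [3.141, 0.001, -3.038]
force: [0.0, -0.1, 0.1]
width: 0.0604
gripper_force: 0.0
```

Run:
```python
from h import *
t=arm.grab_frame("scene");s=arm.grab_frame("top");cv2.imwrite("pics/t6f.png",s[:,:,::-1])
rs=lambda a:cv2.resize(a,(400,400),interpolation=cv2.INTER_CUBIC)
cv2.imwrite("pics/c6.png",np.hstack([rs(t[330:430,255:355,::-1]),rs(s[220:320,150:250,::-1])]))
go((.451,.043,.11,-3.055),(.451,.043,.031,-3.055))
```

```text
at 20.5 [0.4742 0.0533 0.1176] [ 3.1415  0.0004 -3.0361] w 0.05973122269658976 F [ 0.5355 -0.6424 -0.0063]
[ 0.0241 -0.0078  0.0076] 0.019
[ 0.0242 -0.0078  0.0866] 0.019
```

View pics/c6.png

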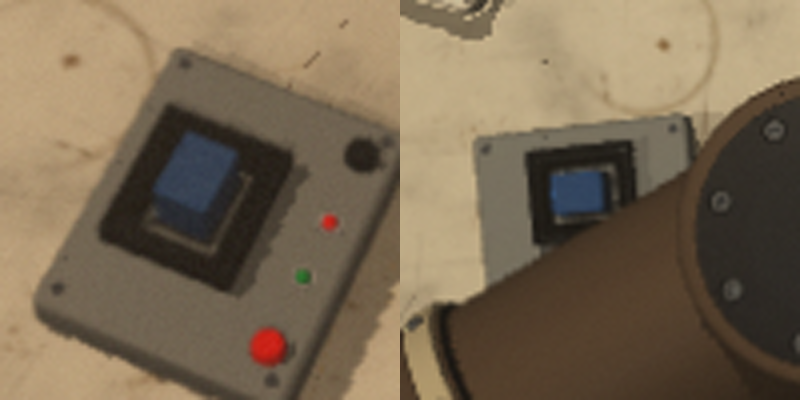

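Run:
```python
from h import *
print(two((304.2,370.9),(194.6,267.8)))
for z in(.044,.048,.052): print(plane("top",[(194.6,267.8)],z),plane("scene",[(304.2,370.9)],z))
```

```text
[0.5048 0.2343 0.0509]
[[0.5049 0.2357 0.044 ]] [[0.507  0.2311 0.044 ]]
[[0.5048 0.2349 0.048 ]] [[0.5058 0.233  0.048 ]]
[[0.5046 0.2341 0.052 ]] [[0.5045 0.2349 0.052 ]]
```

Request:
inch_along(
  rows=[
    [0.06, 0.032, -0.0107, 0.0267, 0.0095],
    [0.06, 0.032, -0.0107, 0.0533, 0.0095],
    [0.06, 0.032, -0.0107, 0.0747, 0.0095],
    [0.06, 0.032, -0.0107, 0.0907, 0.0095],
    [0.06, 0.032, -0.0107, 0.1027, 0.0095],
    [0.06, 0.032, -0.0107, 0.1107, 0.0095],
    [0.06, 0.032, -0.0107, 0.1147, 0.0095],
    [0.06, 0.032, -0.0107, 0.1147, 0.0095],
    [0.06, 0.032, -0.0107, 0.1147, 0.0095],
  ],
)

```text
t: 21.25
eef_pos: [0.4511, 0.0424, 0.0318]
ee_rot: [3.142, 0.0, -3.055]
force: [-0.5, 0.0, -0.8]
width: 0.0598
gripper_force: 0.0
```

The relay top triangulates to its seated height within calibration. Now I shut the drawer.

To row units: -0.1 m / 0.75 = -0.1333, -0.048 m / 0.75 = -0.064.

Request:
inch_along(
  rows=[
    [0.06, -0.0107, 0, 0, 0],
    [0.06, -0.024, 0, 0, 0],
    [0.06, -0.0373, 0, 0, 0],
    [0.06, -0.0507, 0, 0, 0],
    [0.06, -0.064, 0, 0, 0],
    [0.06, -0.0773, 0, 0, 0],
    [0.06, -0.0907, 0, 0, 0],
    [0.06, -0.104, 0, 0, 0],
    [0.06, -0.1147, 0, 0, 0],
    [0.06, -0.124, 0, 0, 0],
    [0.06, -0.1307, 0, 0, 0],
    [0.06, -0.1333, 0, 0, 0],
    [0.06, -0.1333, 0, 0, 0],
  ],
)

```text
t: 22.33
eef_pos: [0.551, 0.0507, 0.0315]
ee_rot: [3.142, 0.0, -3.056]
force: [0.1, 0.4, -0.5]
width: 0.06
gripper_force: 0.0
```

Request:
inch_along(
  rows=[
    [0.06, -0.004, 0, 0, 0],
    [0.06, -0.008, 0, 0, 0],
    [0.06, -0.0107, 0, 0, 0],
    [0.06, -0.0107, 0, 0, 0],
  ],
)

```text
t: 22.67
eef_pos: [0.5545, 0.0506, 0.031]
ee_rot: [-3.141, -0.007, -3.056]
force: [-13.6, 1.6, 8.6]
width: 0.0597
gripper_force: 6.7
```

A 13 N stop means shut. Back off gently, lift clear, and look.

To row units: -0.22 m / 0.75 = -0.2933, -0.19 m / 0.75 = -0.2533.

Request:
inch_along(
  rows=[
    [0.06, 0, 0, 0, 0],
    [0.06, 0.008, 0, 0, 0],
    [0.06, 0.0133, 0, 0, 0],
    [0.06, 0.0133, 0, 0, 0],
    [0.06, 0.0133, 0, 0, 0],
    [0.06, 0.0133, 0, -0.0267, 0],
    [0.06, 0.0133, 0, -0.0667, 0],
    [0.06, 0.0133, 0, -0.1067, 0],
    [0.06, 0.0133, -0.0533, -0.1333, 0],
    [0.06, 0.04, -0.1067, -0.1333, 0],
    [0.06, 0.0667, -0.16, -0.1333, 0],
    [0.06, 0.0933, -0.2133, -0.1333, 0],
    [0.06, 0.12, -0.2533, -0.1333, 0],
    [0.06, 0.12, -0.2933, -0.1333, 0],
    [0.06, 0.12, -0.2933, -0.1333, 0],
    [0.06, 0.12, -0.2933, -0.1333, 0],
  ],
)

```text
t: 24.0
eef_pos: [0.4876, -0.1774, 0.1317]
ee_rot: [-3.141, 0.001, -3.06]
force: [0.4, 0.5, 0.4]
width: 0.0598
gripper_force: 0.0
```

Run:
```python
from h import *
t=arm.grab_frame("scene");s=arm.grab_frame("top");cv2.imwrite("pics/t7f.png",s[:,:,::-1]);cv2.imwrite("pics/s7f.png",t[:,:,::-1])
rs=lambda a:cv2.resize(a,(400,500),interpolation=cv2.INTER_CUBIC)
cv2.imwrite("pics/c7.png",np.hstack([rs(t[180:330,240:360,::-1]),rs(s[160:310,240:360,::-1])]))
y=blobs(t,(15,120,80),(35,255,255),(400,170,480,220))[0];M=y.reshape(-1,2);(u,v),r=cv2.minEnclosingCircle(y);print("tub scene",u,v,r,plane("scene",[(u,v)],.017))
y=blobs(s,(15,120,80),(35,255,255),(385,230,445,310))
if y: (u,v),r=cv2.minEnclosingCircle(y[0]);print("tub top",u,v,r,plane("top",[(u,v)],.017))
go((.463,-.25,.1,-3.05),(.463,-.25,.009,-3.05))
```

```text
tub scene 447.5 201.0 10.920265197753906 [[ 0.465  -0.2518  0.017 ]]
tub top 395.1153869628906 254.01922607421875 10.081222534179688 [[ 0.5304 -0.2003  0.017 ]]
at 24.1 [ 0.4879 -0.1756  0.1316] [ 3.1416  0.0004 -3.0565] w 0.06028750257491292 F [-0.5239  0.1075  0.2769]
[ 0.0312 -0.072   0.0316] -0.007
[ 0.0312 -0.072   0.1226] -0.007
```

View pics/c7.png

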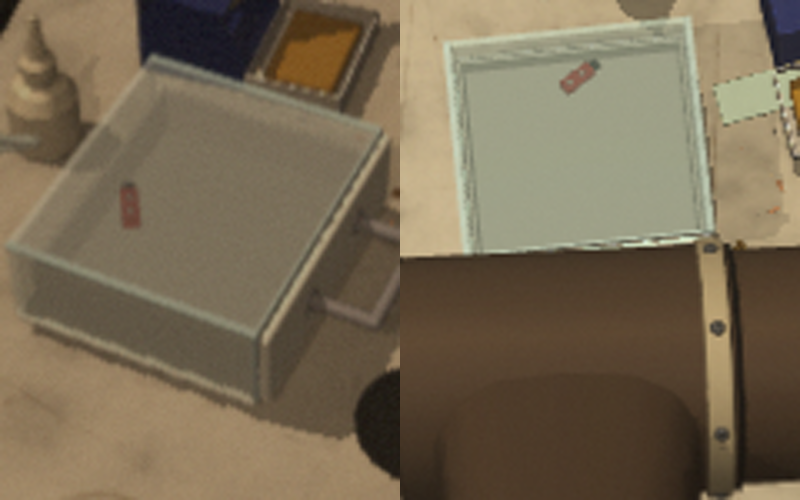

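The drawer is shut, with the connector inside near (294,183) in top. The tub is at (0.464,-0.250).

To row units: 0.122 m / 0.75 = 0.1627, 0.12 m / 0.75 = 0.16.

Request:
inch_along(
  rows=[
    [0.06, 0.0267, -0.04, 0, 0],
    [0.06, 0.0413, -0.08, 0, 0],
    [0.06, 0.0413, -0.0973, 0, 0],
    [0.06, 0.0413, -0.0973, 0.04, 0],
    [0.06, 0.0413, -0.0973, 0.08, 0],
    [0.06, 0.0413, -0.0973, 0.1067, 0],
    [0.06, 0.0413, -0.0973, 0.1267, 0],
    [0.06, 0.0413, -0.0973, 0.1427, 0],
    [0.06, 0.0413, -0.0973, 0.1533, 0],
    [0.06, 0.0413, -0.0973, 0.16, 0],
    [0.06, 0.0413, -0.0973, 0.1627, 0],
    [0.06, 0.0413, -0.0973, 0.1627, 0],
    [0.06, 0.0413, -0.0973, 0.1627, 0],
    [0.03, 0.0413, -0.0973, 0.1627, 0],
    [0.03, 0.0413, -0.0973, 0.1627, 0],
    [0.03, 0.0413, -0.0973, 0.1627, 0],
    [0.03, 0.0413, -0.0973, 0.1627, 0],
    [0.03, 0.0413, -0.0973, 0.1627, 0],
  ],
  grip_n=12,
)

```text
t: 25.6
eef_pos: [0.4632, -0.2511, 0.01]
ee_rot: [-3.141, 0.001, -3.056]
force: [-1.0, 1.9, 4.4]
width: 0.0419
gripper_force: 12.0
```

Run:
```python
from h import *
go((.495,-.0432,.08,-3.055),(.495,-.0432,.0095,-3.055))
```

```text
at 25.6 [ 0.4632 -0.2511  0.01  ] [-3.1414  0.0007 -3.0558] w 0.04190875597114582 F [-0.9798  1.9062  4.3688]
[-0.0496  0.2044 -0.07  ] -0.001
[-0.0495  0.2044  0.0005] -0.001
```

To row units: 0.204 m / 0.75 = 0.272, 0.19 m / 0.75 = 0.2533.

Request:
inch_along(
  rows=[
    [0.03, 0, 0, -0.04, 0],
    [0.03, 0, 0.0133, -0.08, 0],
    [0.03, 0, 0.0533, -0.0933, 0],
    [0.03, -0.0133, 0.1067, -0.0933, 0],
    [0.03, -0.0267, 0.16, -0.0933, 0],
    [0.03, -0.0533, 0.2133, -0.0933, 0],
    [0.03, -0.0667, 0.2533, -0.0933, 0],
    [0.03, -0.0667, 0.272, -0.0933, 0],
    [0.03, -0.0667, 0.272, -0.0667, 0],
    [0.03, -0.0667, 0.272, -0.04, 0],
    [0.03, -0.0667, 0.272, -0.024, 0],
    [0.03, -0.0667, 0.272, -0.0133, 0],
    [0.03, -0.0667, 0.272, -0.0067, 0],
    [0.03, -0.0667, 0.272, -0.0027, 0],
    [0.03, -0.0667, 0.272, -0.0013, 0],
    [0.03, -0.0667, 0.272, -0.0013, 0],
    [0.03, -0.0667, 0.272, -0.0013, 0],
  ],
)

```text
t: 27.02
eef_pos: [0.4957, -0.0435, 0.0111]
ee_rot: [3.141, 0.001, -3.056]
force: [0.0, -0.4, -0.5]
width: 0.0418
gripper_force: 12.0
```

Run:
```python
from h import *
go((.495,-.0432,.0095,-3.055))
```

```text
at 27.0167 [ 0.4957 -0.0435  0.0111] [ 3.1414  0.001  -3.056 ] w 0.04183050424083062 F [ 0.03   -0.3897 -0.5057]
[0.0007 0.0003 0.0016] -0.001
```

Lower 1.5 mm, release, lift, then over to the bottle.

To row units: -0.209 m / 0.75 = -0.2787, -0.19 m / 0.75 = -0.2533.

Request:
inch_along(
  rows=[
    [0.03, 0, 0, 0.002, 0],
    [0.03, 0, 0, 0.002, 0],
    [0.06, 0, 0, 0.002, 0],
    [0.06, 0, 0, 0.002, 0],
    [0.06, 0, 0, 0.002, 0],
    [0.06, 0, 0, 0.002, 0],
    [0.06, 0, 0, -0.0267, 0],
    [0.06, 0, 0, -0.0667, 0],
    [0.06, 0, 0, -0.12, 0],
    [0.06, 0, 0, -0.16, 0],
    [0.06, -0.0133, -0.0533, -0.16, 0],
    [0.06, -0.0267, -0.1067, -0.16, 0],
    [0.06, -0.0347, -0.16, -0.16, 0],
    [0.06, -0.0347, -0.2133, -0.16, 0],
    [0.06, -0.0347, -0.2533, -0.16, 0],
    [0.06, -0.0347, -0.2787, -0.16, 0],
    [0.06, -0.0347, -0.2787, -0.16, 0],
    [0.06, -0.0347, -0.2787, -0.16, 0],
    [0.06, -0.0347, -0.2787, -0.16, 0],
  ],
)

```text
t: 28.6
eef_pos: [0.5387, -0.2492, 0.1302]
ee_rot: [3.141, -0.001, -3.056]
force: [0.4, 0.4, 0.4]
width: 0.0603
gripper_force: 0.0
```

Run:
```python
from h import *
t=arm.grab_frame("scene")
b=blobs(t,(30,25,60),(75,255,255),(400,150,435,205))
if b: x,y,w,h=cv2.boundingRect(b[0]);print(x,y,w,h,plane("scene",[(x+w/2-.5,y+h/2)],.028))
go((.5406,-.2505,.0285,-3.055))
```

```text
405 173 12 26 [[ 0.5444 -0.2435  0.028 ]]
at 28.65 [ 0.5389 -0.2488  0.1304] [ 3.1414 -0.0003 -3.0555] w 0.05983387030096141 F [ 0.4882 -0.3007  0.385 ]
[-0.0016 -0.0018  0.1019] -0.0
```

To row units: 0.102 m / 0.75 = 0.136, 0.085 m / 0.75 = 0.1133.

Request:
inch_along(
  rows=[
    [0.06, -0.002, -0.0027, 0.04, 0],
    [0.06, -0.002, -0.0027, 0.0733, 0],
    [0.06, -0.002, -0.0027, 0.096, 0],
    [0.06, -0.002, -0.0027, 0.1133, 0],
    [0.06, -0.002, -0.0027, 0.1253, 0],
    [0.06, -0.002, -0.0027, 0.132, 0],
    [0.06, -0.002, -0.0027, 0.136, 0],
    [0.06, -0.002, -0.0027, 0.136, 0],
    [0.06, -0.002, -0.0027, 0.136, 0],
    [0.02, -0.002, -0.0027, 0.136, 0],
    [0.02, -0.002, -0.0027, 0.136, 0],
    [0.02, -0.002, -0.0027, 0.136, 0],
    [0.02, -0.002, -0.0027, 0.136, 0],
    [0.02, -0.002, -0.0027, 0.136, 0],
    [0.02, -0.002, -0.0027, 0.136, 0],
  ],
  grip_n=12,
)

```text
t: 29.9
eef_pos: [0.5409, -0.2514, 0.0288]
ee_rot: [-3.142, 0.0, -3.056]
force: [-0.8, 0.4, 2.7]
width: 0.0352
gripper_force: 12.0
```

Run:
```python
from h import *
go((.492,.0535,.13,-3.055),(.492,.0535,.0285,-3.055))
```

```text
at 29.9 [ 0.5409 -0.2514  0.0288] [-3.1415  0.0003 -3.0558] w 0.035219426535886444 F [-0.7628  0.4473  2.6913]
[ 0.0225  0.3079 -0.1012] -0.001
[0.0226 0.3079 0.0003] -0.001
```

To row units: 0.308 m / 0.75 = 0.4107, -0.015 m / 0.75 = -0.02.

Request:
inch_along(
  rows=[
    [0.02, 0, 0, -0.04, 0],
    [0.02, 0, 0, -0.08, 0],
    [0.02, 0, 0, -0.12, 0],
    [0.02, 0, 0.04, -0.1333, 0],
    [0.02, 0.0133, 0.0933, -0.1333, 0],
    [0.02, 0.0267, 0.1467, -0.1333, 0],
    [0.02, 0.0293, 0.2, -0.1333, 0],
    [0.02, 0.0293, 0.2533, -0.1333, 0],
    [0.02, 0.0293, 0.3067, -0.1333, 0],
    [0.02, 0.0293, 0.3467, -0.1333, 0],
    [0.02, 0.0293, 0.3867, -0.1333, 0],
    [0.02, 0.0293, 0.4107, -0.1333, 0],
    [0.02, 0.0293, 0.4107, -0.1067, 0],
    [0.02, 0.0293, 0.4107, -0.0667, 0],
    [0.02, 0.0293, 0.4107, -0.04, 0],
    [0.02, 0.0293, 0.4107, -0.02, 0],
    [0.02, 0.0293, 0.4107, -0.008, 0],
    [0.02, 0.0293, 0.4107, -0.0027, 0],
    [0.02, 0.0293, 0.4107, -0.0013, 0],
    [0.02, 0.0293, 0.4107, -0.0013, 0],
  ],
)

```text
t: 31.57
eef_pos: [0.4928, 0.0537, 0.0299]
ee_rot: [3.142, 0.0, -3.056]
force: [-0.3, -0.5, -0.7]
width: 0.0356
gripper_force: 12.0
```

Request:
inch_along(
  rows=[
    [0.02, 0, 0, 0.0013, 0],
    [0.02, 0, 0, 0.0013, 0],
    [0.02, 0, 0, 0.0013, 0],
  ],
)

```text
t: 31.82
eef_pos: [0.4928, 0.0539, 0.0292]
ee_rot: [3.141, 0.001, -3.056]
force: [-0.1, 0.7, -0.3]
width: 0.0356
gripper_force: 12.0
```

To row units: -0.3 m / 0.75 = -0.4, -0.28 m / 0.75 = -0.3733.

Request:
inch_along(
  rows=[
    [0.02, 0, 0, 0.0007, 0],
    [0.02, 0, 0, 0.0007, 0],
    [0.06, 0, 0, 0.0007, 0],
    [0.06, 0, 0, 0.0007, 0],
    [0.06, 0, 0, 0.0007, 0],
    [0.06, 0, 0, 0.0007, 0],
    [0.06, 0, 0, -0.0267, 0],
    [0.06, 0, 0, -0.0667, 0],
    [0.06, 0, 0, -0.12, 0],
    [0.06, 0, 0, -0.1733, 0],
    [0.06, 0, -0.0533, -0.2, 0],
    [0.06, 0, -0.1067, -0.2, 0],
    [0.06, 0, -0.16, -0.2, 0],
    [0.06, 0, -0.2133, -0.2, 0],
    [0.06, 0, -0.2667, -0.2, 0],
    [0.06, 0, -0.32, -0.2, 0],
    [0.06, 0, -0.3733, -0.2, 0],
    [0.06, 0, -0.4, -0.2, 0],
    [0.06, 0, -0.4, -0.2, 0],
    [0.06, 0, -0.4, -0.2, 0],
  ],
)

```text
t: 33.48
eef_pos: [0.5176, -0.2464, 0.1779]
ee_rot: [3.141, -0.001, -3.059]
force: [-0.1, 0.1, 0.6]
width: 0.0598
gripper_force: 0.0
```

Run:
```python
from h import *
t=arm.grab_frame("scene");s=arm.grab_frame("top");cv2.imwrite("pics/t8f.png",s[:,:,::-1]);cv2.imwrite("pics/s8f.png",t[:,:,::-1])
rs=lambda a:cv2.resize(a,(400,500),interpolation=cv2.INTER_CUBIC)
cv2.imwrite("pics/c8.png",np.hstack([rs(t[190:440,230:430,::-1]),rs(s[160:310,230:350,::-1])]))
```

```text
(no output)
```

View pics/c8.png

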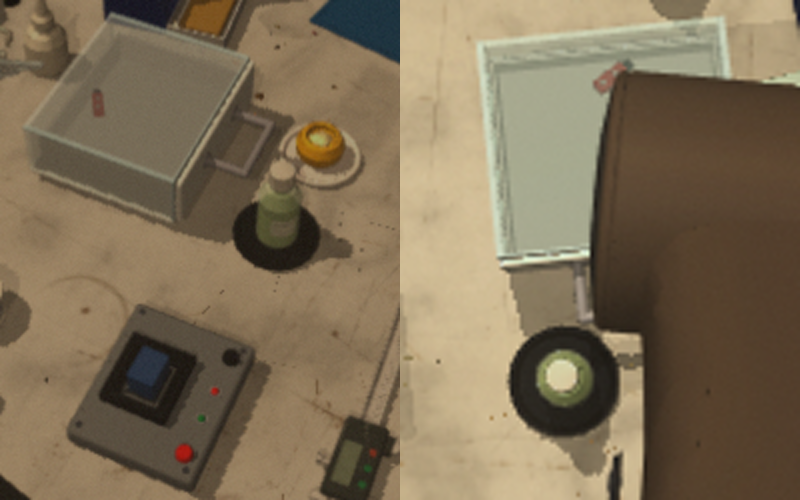

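Bottle upright in the black dish (right crop (562,378)), tub in the white dish (left crop (320,143)), drawer shut with the connector inside, and the relay flat in the nest. Handing in.

```bash
python3 -c "
from station import arm
print(arm.job_done())"
```

```text
the job is handed in; nothing more can be done
None
```

I handed the job in at about 34 s: the relay is seated in the nest, the drawer is shut with the connector inside, and the tub and bottle stand upright in their own dishes, judging from camera and force readings (no verdict came back).

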